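# Set the dough sheeter's gap lever and lower its guard

### The arm

A 7-joint arm with a two-finger parallel gripper is mounted at the origin on the work surface. World frame = base frame: x ahead of the robot, y to its left, z up, the work surface at z = 0. Lengths are in m, angles in rad, forces in N, time in s.
With the tool pointing down it reaches from about 0.4 to 0.85 m from the base axis. Payload 10.4 kg.
Tool frame: the origin (TCP) lies on the centre line of the jaws, within the pads' length; the fingertips stand 11 mm ahead of it and the grasp point (between the pads) lies 8 mm behind it; z points along the fingers, y is the line along which they close (so a half turn about z gives the same grasp; the last joint's range is limited). The gripper opens to 87 mm and grips with 3 to 60 N. Pads are 19 mm wide; open, the fingers measure 117 mm over their backs; the gripper's body (75 mm by 190 mm) begins 51 mm behind the grasp point.
Start: joints at [-1.157, 0.332, -0.065, 1.46, 0.022, 1.35, -0.088], TCP at [0.264, 0.566, 0.234] pointing down, gripper open.
Joint ranges: [-2.6, 2.6], [-0.5, 2.12], [-1.47, 1.34], [0.16, 2.42], [-1.27, 4.41], [0.06, 2.06], [-2.6, 2.6]. Speed limits (rad/s): [2.22, 2.22, 2.79, 2.79, 3.14, 3.14, 3.14].

### API

Orientations are given as a unit quaternion [x, y, z, w].
In Python, from bench import r gives the robot as it stands.
- The arm moves only by the shell command python3 -m pendant 'ROWS' [OPENING] [FORCE]. ROWS is JSON, a list of rows, each a list of 4 numbers: the shift along the tool's x, y, z in m, then the turn about the tool's z in rad. A call has 1 to 8 rows; each row shifts and turns the commanded pose from where the row before left it, along the tool's axes as they then stand; what a row does not reach is not made up. A row lasts 1/12 s, in which the tool goes at most 41.7 mm and 7.16 degrees, less where a joint would pass 70% of its speed; a pose out of reach is approached as far as the arm can. A call with a gripper value outside its range is refused whole. OPENING is the opening, from 0 (shut) to 1 (fully open), set as the call begins (- or left out, the last holds). The fingers move at their own pace and stop on an object; FORCE is the grip in N (left out, the last holds). Time passes only in rows, so rows that do not move let the fingers close. It gives the time, the measured TCP pose, the force, the opening and the grip force at its end, in the units of the state.
- r.read_state(): the state, without advancing time (a new reading comes with each control period).
- r.camera(name): name is "scene" or "top" or "wrist"; returns a dict with "img" (480x640x3 uint8, red, green, blue), "camera_matrix" (3x3 intrinsics, pixels), "dist_coeffs" ([k1, k2, p1, p2, k3] as OpenCV has them; the pictures are not rectified), "xyz" and "attitude" of the camera in the world. Camera axes: x right, y down, z forward; pixel columns grow to the right and rows downward; lengths in m; the calibration is good to about 2 mm. A picture is of the moment at which its call begins. There is no depth.
- r.close_job(): hands the job in; it is judged then, once.
Trained networks look in the newest picture that a camera, given by its name, has taken for a name from the list of things; names that differ only in an ending like _2 or _b are one class to them, and where a whole thing is asked for, a point or a joint stands for the part that bears it (a point fixed in the world has none). Each returns a list of dicts, best first, with "score" (0 to 1); they miss things now and then, are a little off and sometimes report something else, mostly with a low value. They report only what shows in the picture. A call takes as long as a camera call.
- r.outline_of(thing, camera): "mask" (480x640 bool, what is visible of it) and "bbox" ([centre column, centre row, width, height] in pixels, round what is visible of it).
The state is a dict: "time": time; "joint_positions": joint angles; "joint_vel": joint speeds; "joint_torque": joint torques, N m; "ee_pos": TCP position; "eef_rot": TCP orientation; "ft_force": force on the tool from outside, world axes, zero at the start; "torque": the same for the moment, N m; "width": finger opening in m; "grip_force": force on a finger pad.
Only numpy, scipy, OpenCV 4.12 (cv2) and the standard library are available. Lean on these libraries where they do the work, as an engineer would, in place of code of your own. Each camera call takes 0.05 s, during which the arm holds its last target. There are 200 camera calls.

### The job

Get the dough sheeter ready for rolling: spring its gap lever out and throw it into the notch marked by the thumbscrew, so that the lever drops fully home in that notch, and close the wire finger guard fully over the rollers. Leave the other things on the table where they are.

Things in the scene. Friction and masses are not known exactly. Their poses are not given: they have to be found in the camera images.
- sheeter: tabletop electric dough sheeter, fixed to the table: white end cheeks 200 mm wide and 190 mm high, 240 mm apart over their outer faces, two 60 mm rollers between them. Origin on the table under the machine's centre; its x axis runs along the rollers, from the near cheek to the cheek with the lever (outer face of that cheek at x = 120 mm), its z axis is up.
- lever_pivot (a point): pivot of the gap lever, on the outer face of the cheek at the sheeter's +x end, 90 mm above the table (sheeter frame: 120, 0, 90 mm). The notched quadrant stands round it: a steel sector plate parallel to the cheek, 6 to 12 mm out from it, its rim 118 mm from the pivot, with seven notches open at the rim, 0.25 rad apart from -0.75 to 0.75 rad, and a land 13 mm wide between neighbours.
- knob_center (a point): centre of the lever's black ball knob, 38 mm in diameter, 165 mm from the pivot's axis and 60 mm out from the cheek when the lever is in a notch. Grasp it from above, by the sides that face to and away from the cheek; it may turn between the fingers.
- gap_swing (a joint): angle of the gap lever about its pivot (the sheeter's x axis), rad: 0 = lever upright, positive = knob towards the sheeter's +y; stops at -0.9 and 0.9. Friction holds it where it is left. It cannot swing while the lever's tooth is in a notch.
- gap_pull (a joint): how far the lever is sprung outwards, away from the cheek (towards the sheeter's +x), rad about the pivot: 0 = tooth fully home in a notch; about 0.05 = tooth resting on the face of a land, not in a notch; over 0.065 the tooth is clear of the quadrant and the lever can swing; stop at 0.17. 0.1 rad moves the knob 16 mm outwards. A spring presses it back in with 4 N at the knob when home and 7 N at 0.1 rad.
- thumbscrew: black knurled thumbscrew, head 26 mm in diameter, standing 18 mm out from the quadrant's face. Origin at its foot, on the quadrant's face, 82 mm from the lever's pivot axis on the radius of the notch it marks: the second notch from one end, so gap_swing = +0.5 if it stands on the sheeter's +y side of the pivot and -0.5 if on the -y side. (A flush steel plug fills the hole on the other side.)
- guard (a joint): angle of the finger guard, rad: 0 = fully closed, lying level over the rollers; about 1.57 = upright; stop at 1.75. A stiff hinge: it stays where it is left and takes about 4 N at the handle to move.
- guard_hinge (a point): middle of the guard's hinge line, which runs along the sheeter's x axis (sheeter frame: 0, -70, 197 mm). The guard is a wire grid 200 mm along the hinge by 128 mm; closed, it reaches from the hinge towards the sheeter's +y.
- guard_handle (a point): middle of the guard's bow handle: a bar 12 mm thick and 100 mm long, parallel to the hinge, 122 mm from the hinge in the guard's plane and 45 mm off the guard's outer side (on top of it when closed). It may turn between the fingers.
- blender: immersion blender lying on the table, 390 mm long, 68 mm thick; bystander. Origin under it, x axis towards its blade end.
- jug: empty clear blending jug, 116 mm across, 150 mm high; bystander. Origin under its centre.
- tin: round blue biscuit tin, 180 mm across, 64 mm high; bystander. Origin under its centre.
- scraper: bench scraper lying flat, steel blade and wooden grip, 125 by 150 mm, 23 mm thick; bystander. Origin under it.

How it is judged:
By the outcome, as a careful person would: the job done as asked, in the order asked, and still so for the second after the job is handed in, with the robot touching nothing.
It also fails if it takes over 51 s, if anything falls off the work surface, if the arm or the gripper's body presses on something with over 40 N, if the wrist force passes 120 N, or if a joint passes its speed limit or range.

## Working session

There is one attempt and no reset: what is moved stays moved. The work goes in short steps, Python scripts to look and compute and a shell command to move; the robot and the scene stay as the last step left them, time stands still between calls to the robot, and variables do not carry over. Pictures are saved under pics/ and viewed, at most 10 in all, crops included, and the job is handed in when it is done.

```bash
ls; mkdir -p pics; python3 - <<'E'
from bench import r
import cv2,numpy as np
s=r.read_state();print(s['time'],s['ee_pos'],s['eef_rot'],s['width'])
for c in ['scene','top']:
    d=r.camera(c);cv2.imwrite(f'pics/{c}0.png',d['img'][:,:,::-1])
    print(c,d['camera_matrix'],d['dist_coeffs'],d['xyz'],d['attitude'])
    for t in ['sheeter','thumbscrew','knob_center','guard','guard_handle','blender','jug','tin','scraper']:
        o=r.outline_of(t,c)
        print(t,[(round(float(q['score']),2),np.round(q['bbox']).tolist()) for q in o[:3]])
E
```

```text
pics
0.0 [0.26424158 0.56595085 0.2327161 ] [ 2.16656786e-01  9.76247544e-01 -7.45571402e-04 -1.17899409e-04] 0.08694244347334452
scene [[604.41905359   0.         314.04679721]
 [  0.         604.41905359 235.55780216]
 [  0.           0.           1.        ]] [-0.02895841  0.          0.          0.          0.        ] [1.13775087 0.67092271 1.16300295] [ 0.33756241  0.86323134 -0.3476755  -0.14143912]
sheeter [(0.64, [316.0, 233.0, 130.0, 174.0])]
thumbscrew []
knob_center [(0.75, [283.0, 271.0, 19.0, 40.0])]
guard [(0.86, [298.0, 187.0, 67.0, 86.0]), (0.33, [263.0, 206.0, 57.0, 34.0])]
guard_handle [(0.82, [297.0, 188.0, 66.0, 90.0])]
blender [(0.85, [490.0, 357.0, 51.0, 171.0])]
jug [(0.86, [363.0, 389.0, 57.0, 80.0])]
tin [(0.89, [179.0, 219.0, 71.0, 64.0]), (0.45, [491.0, 358.0, 51.0, 169.0])]
scraper [(0.91, [263.0, 205.0, 54.0, 34.0])]
top [[490.22620501   0.         328.41972384]
 [  0.         490.22620501 245.70478184]
 [  0.           0.           1.        ]] [-0.08466563  0.          0.          0.          0.        ] [0.28663944 0.00605491 1.32562861] [ 0.70806309 -0.70109399  0.05972662 -0.05955337]
sheeter [(0.62, [354.0, 248.0, 101.0, 151.0])]
thumbscrew []
knob_center [(0.92, [328.0, 191.0, 27.0, 38.0])]
guard [(0.67, [387.0, 248.0, 34.0, 103.0]), (0.33, [185.0, 307.0, 116.0, 130.0])]
guard_handle [(0.65, [386.0, 246.0, 34.0, 99.0]), (0.49, [182.0, 305.0, 112.0, 128.0])]
blender [(0.88, [184.0, 307.0, 111.0, 124.0])]
jug [(0.7, [327.0, 192.0, 31.0, 32.0]), (0.64, [219.0, 188.0, 53.0, 51.0])]
tin [(0.72, [489.0, 214.0, 71.0, 69.0])]
scraper [(0.64, [452.0, 291.0, 66.0, 70.0])]
```

```bash
python3 - <<'E'
import cv2,numpy as np
a=cv2.imread('pics/scene0.png')[110:350,200:440];b=cv2.imread('pics/top0.png')[130:370,200:500]
a=cv2.resize(a,(400,400),interpolation=2);b=cv2.resize(b,(400,320),interpolation=2)
cv2.imwrite('pics/v1.png',np.hstack([cv2.resize(cv2.imread('pics/scene0.png')[120:330,220:400],None,fx=2.2,fy=2.2),cv2.resize(cv2.imread('pics/top0.png')[150:360,280:460],None,fx=2.2,fy=2.2)]))
E
```

```text
(no output)
```

View pics/v1.png

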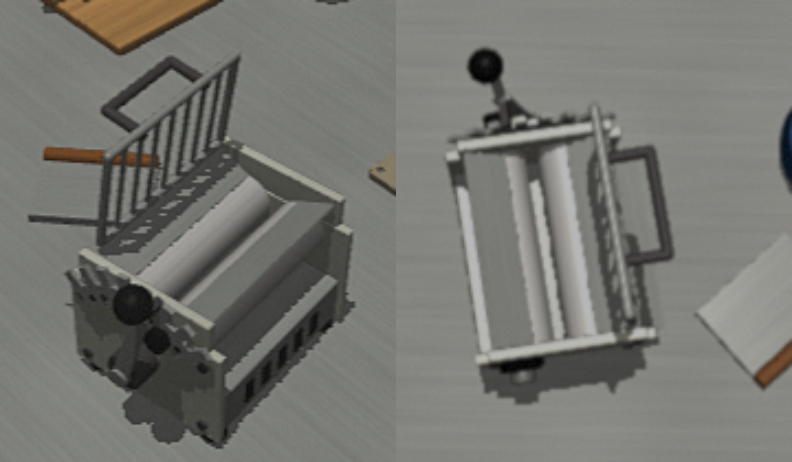

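View pics/top0.png

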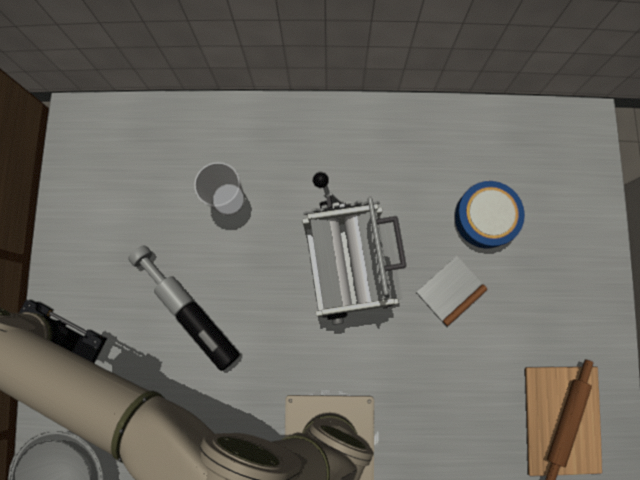

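The lever is near upright and points slightly away from the robot. A black thumbscrew seems to stand at scene px (291,275), on the +y side, and the guard is upright. I'll zoom in to pick the points for a fit.

```bash
python3 - <<'E'
import cv2,numpy as np
a=cv2.imread('pics/scene0.png')[200:325,225:338];b=cv2.imread('pics/top0.png')[165:330,290:415]
a=cv2.resize(a,None,fx=4,fy=4,interpolation=2);b=cv2.resize(b,None,fx=3,fy=3,interpolation=2)
h=max(a.shape[0],b.shape[0]);p=lambda m:np.vstack([m,np.zeros((h-m.shape[0],m.shape[1],3),np.uint8)])
m=np.hstack([p(a)[:, :420],p(b)]);print(m.shape);cv2.imwrite('pics/v2.png',m)
E
```

```text
(500, 795, 3)
```

View pics/v2.png

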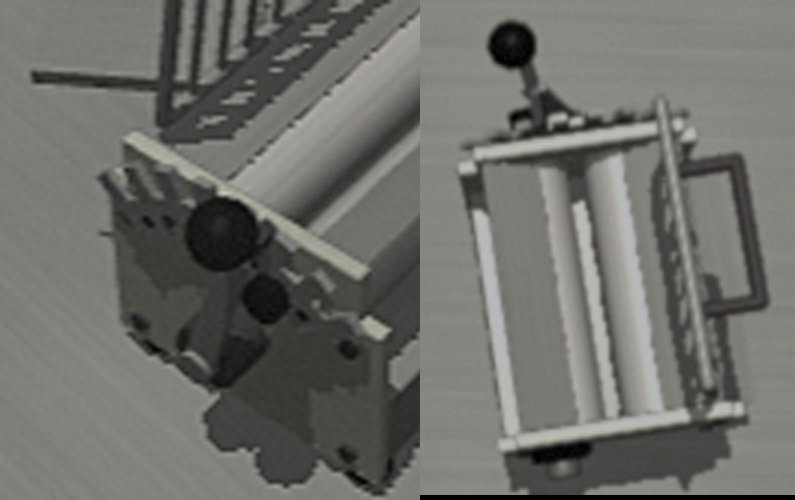

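```bash
cat > h.py <<'E'
import numpy as np,cv2
from scipy.spatial.transform import Rotation as R
from scipy.optimize import least_squares
K={'scene':(604.41905359,314.04679721,235.55780216,-0.02895841,[1.13775087,0.67092271,1.16300295],[0.33756241,0.86323134,-0.3476755,-0.14143912]),
'top':(490.22620501,328.41972384,245.70478184,-0.08466563,[0.28663944,0.00605491,1.32562861],[0.70806309,-0.70109399,0.05972662,-0.05955337])}
def project(P,Km,dist,xyz,q):
    M=R.from_quat(q).as_matrix().T
    return cv2.projectPoints(np.atleast_2d(P).astype(float),cv2.Rodrigues(M)[0],-M@np.array(xyz),np.array(Km,float),np.array(dist,float))[0][:,0]
def proj(c,P):
    f,cx,cy,k,x,q=K[c]; return project(P,[[f,0,cx],[0,f,cy],[0,0,1]],[k,0,0,0,0],x,q)
def S2W(p,P): return R.from_euler('z',p[2]).apply(np.atleast_2d(P))+[p[0],p[1],0]
def knob(a,pull=0): 
    return [.18+.165*np.sin(pull),.165*np.sin(a),.09+.165*np.cos(a)]
def handle(g,x=0): return [x,-.07+.122*np.cos(g)-.045*np.sin(g),.197+.122*np.sin(g)+.045*np.cos(g)]
E
cat > fit.py <<'E'
from h import *
for sg in (1,-1):
    def pts(v):
        a,g,y1,y2=v[3:7]
        return [[knob(a),handle(g,.05),handle(g,-.05),[.15,sg*.082*np.sin(.5),.09+.082*np.cos(.5)],[.12,y1,.19],[.12,y2,.19],[-.12,y1,.19]],
          [knob(a),handle(g,.05),handle(g,-.05),[.12,y2,.19],[.12,y1,.19]]]
    obs=[[[280.5,258.7],[267.7,169.1],[298.2,145.9],[291.2,274.5],[256.2,236.3],[316.2,269.5],[0,0]],
         [[320.7,179.7],[397.3,218.3],[405,266.7],[307,216],[380,205.7]]]
    def res(v):
        A,B=pts(v);A=A[:6]
        return np.concatenate([(proj('scene',S2W(v,A))-obs[0][:6]).ravel(),(proj('top',S2W(v,B))-obs[1]).ravel()])
    s=least_squares(res,[.35,0,.1,0,1.5,-.1,.07],loss='soft_l1')
    print(sg,s.cost,np.round(s.x,3));print(np.round(res(s.x),1).tolist())
E
python3 fit.py
```

```text
1 11.8090314891568 [ 0.448 -0.041  0.157  0.247  1.48  -0.086  0.085]
[0.1, -2.3, -0.1, -0.7, -1.4, 0.4, -0.8, 0.9, -0.6, -3.5, -0.5, -0.8, -0.4, 1.3, -0.6, 1.8, -0.1, 0.2, -1.3, -0.8, -3.2, -0.7]
-1 45.892944602187676 [ 0.442 -0.008  0.167  0.029  1.777 -0.121  0.05 ]
[0.1, -4.1, -0.4, 4.8, -2.3, 5.6, -16.0, -8.5, -0.6, -3.2, -0.3, -1.2, -0.3, 0.9, -1.2, 2.9, -0.4, 0.6, -1.1, -0.4, -3.5, -0.9]
```

The fit is consistent: the thumbscrew is on +y, so the target is +0.5. The lever is at 0.25, the guard at 1.48, and the sheeter at (0.448,-0.041) with yaw 0.157. I'll lift and turn the tool first.

```bash
cat >> h.py <<'E'
SH=[.448,-.041,.157]
def to(target,yaw=None):
    "tool-frame shift (after turn) from the present TCP to a world target; turn about tool z so that tool y is along yaw"
    from bench import r
    s=r.read_state();M=R.from_quat(s['eef_rot']).as_matrix()
    y=np.arctan2(M[1,1],M[0,1]); t=0
    if yaw is not None: t=-((yaw-y+np.pi/2)%np.pi-np.pi/2)
    M2=M@R.from_euler('z',t).as_matrix()
    d=np.array(target)-s['ee_pos']
    print('t',round(s['time'],2),'pos',np.round(s['ee_pos'],4),'yaw',round(y,3),'tilt',np.round(M[:,2],3),'turn',round(t,3),'shift after turn',np.round(M2.T@d,4),'dist',round(np.linalg.norm(d),3),'F',np.round(s['ft_force'],1),'w',round(s['width'],4),'g',round(s['grip_force'],1))
E
python3 -m pendant '[[0,0,-0.018,0.122],[0,0,-0.018,0.122],[0,0,-0.018,0.122],[0,0,-0.018,0.122],[0,0,-0.018,0.122],[0,0,-0.018,0.122],[0,0,-0.018,0.122],[0,0,-0.018,0.122]]' 0.85 30
python3 -c "
from h import *
k=S2W(SH,knob(.25))[0];print(k,S2W(SH,knob(.5)));to(k+[0,0,.10],SH[2])"
```

```text
time: 1.67
ee_pos: [0.2643, 0.5662, 0.3785]
eef_rot: [0.651, 0.759, 0.0, -0.0]
ft_force: [-0.0, 0.1, 0.4]
width: 0.0741
grip_force: 0.0
[0.61940344 0.02746363 0.24987055] [[0.61341758 0.06527633 0.23480112]]
t 1.67 pos [0.2643 0.5662 0.3785] yaw 0.152 tilt [ 0.  0. -1.] turn -0.005 shift after turn [-0.5877  0.2665  0.0286] dist 0.646 F [-0.   0.1  0.4] w 0.0741 g 0.0
```

```bash
python3 -m pendant '[[-0.036,0.0165,0.002,0],[-0.036,0.0165,0.002,0],[-0.036,0.0165,0.002,0],[-0.036,0.0165,0.002,0],[-0.036,0.0165,0.002,0],[-0.036,0.0165,0.002,0],[-0.036,0.0165,0.002,0],[-0.036,0.0165,0.002,0]]'
python3 -m pendant '[[-0.036,0.0165,0.002,0],[-0.036,0.0165,0.002,0],[-0.036,0.0165,0.002,0],[-0.036,0.0165,0.002,0],[-0.036,0.0165,0.002,0],[-0.036,0.0165,0.002,0],[-0.012,0.0055,0,0],[0,0,0,0]]'
python3 - <<'E'
from h import *
from bench import r
d=r.camera('wrist');cv2.imwrite('pics/w1.png',d['img'][:,:,::-1])
print([(round(q['score'],2),np.round(q['bbox'],1).tolist()) for q in r.outline_of('knob_center','wrist')[:2]],[(round(q['score'],2),np.round(q['bbox'],1).tolist()) for q in r.outline_of('thumbscrew','wrist')[:2]])
print(d['camera_matrix'][0,0],d['xyz'])
f=lambda P:np.round(project(S2W(SH,P),d['camera_matrix'],d['dist_coeffs'],d['xyz'],d['attitude']),1).tolist()
print('pred',f(knob(.25)),f([.15,.082*np.sin(.5),.09+.082*np.cos(.5)]))
to(S2W(SH,knob(.25))[0],SH[2])
E
```

```text
time: 2.33
ee_pos: [0.4408, 0.3008, 0.3618]
eef_rot: [0.649, 0.761, 0.0, -0.0]
ft_force: [1.0, 0.2, -0.0]
width: 0.074
grip_force: 0.0
time: 3.0
ee_pos: [0.5805, 0.0891, 0.3493]
eef_rot: [0.652, 0.759, -0.001, 0.001]
ft_force: [0.1, -0.5, 0.4]
width: 0.0738
grip_force: 0.0
[(0.94, [337.5, 323.9, 70.3, 64.5])] [(0.83, [315.9, 293.1, 13.9, 25.9])]
347.509387435633 [0.56818555 0.16129144 0.49963732]
pred [[359.4, 330.2]] [[321.8, 289.4]]
t 3.15 pos [0.5789 0.0949 0.3495] yaw 0.159 tilt [-0.     0.001 -1.   ] turn 0.002 shift after turn [-0.0731  0.0295  0.0996] dist 0.127 F [0.5 0.2 0.2] w 0.0742 g 0.0
```

View pics/w1.png

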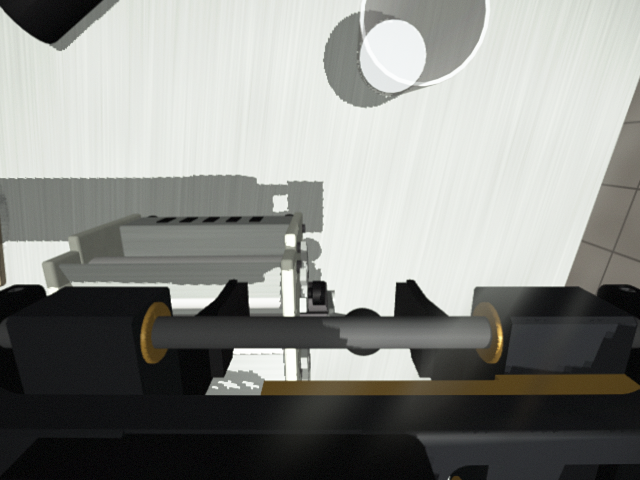

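The wrist picture shows the knob at (362,330) against a predicted (359,330), and the thumbscrew at (318,293), on the +y side. Next is moving over the knob and down.

```bash
python3 -m pendant '[[-0.0365,0.0155,0,0],[-0.0365,0.0155,0,0],[0,0,0.036,0],[0,0,0.036,0],[0,0,0.02,0],[0,0,0.016,0],[0,0,0,0],[0,0,0,0]]'
python3 -c "
from h import *
to(S2W(SH,knob(.25))[0]-[0,0,.008],SH[2])"
```

```text
time: 3.82
ee_pos: [0.6207, 0.0284, 0.2415]
eef_rot: [0.648, 0.761, -0.0, -0.001]
ft_force: [-0.1, -0.1, 1.2]
width: 0.074
grip_force: 0.0
t 3.82 pos [0.6207 0.0284 0.2415] yaw 0.16 tilt [-0.001  0.001 -1.   ] turn 0.003 shift after turn [-0.0007 -0.0015 -0.0003] dist 0.002 F [-0.1 -0.1  1.2] w 0.074 g 0.0
```

```bash
python3 -m pendant '[[0,0,0,0],[0,0,0,0],[0,0,0,0],[0,0,0,0],[0,0,0,0],[0,0,0,0],[0,0,0,0],[0,0,0,0]]' 0 30
```

```text
time: 4.48
ee_pos: [0.6224, 0.027, 0.2421]
eef_rot: [0.649, 0.761, 0.001, 0.001]
ft_force: [5.5, 1.8, -0.0]
width: 0.0367
grip_force: 30.0
```

```bash
python3 -m pendant '[[0,0.005,0,0],[0,0.005,0,0],[0,0.005,0,0],[0,0.005,0,0],[0,0,0,0],[0,0,0,0]]'
python3 -c "
from h import *
to(S2W(SH,knob(.5,.1))[0]-[0,0,.008],SH[2])"
```

```text
time: 4.98
ee_pos: [0.6375, 0.0283, 0.2378]
eef_rot: [0.65, 0.76, -0.005, -0.004]
ft_force: [-11.5, -4.1, -10.3]
width: 0.0367
grip_force: 30.0
t 4.98 pos [0.6375 0.0283 0.2378] yaw 0.156 tilt [-0.012 -0.003 -1.   ] turn -0.001 shift after turn [ 0.0403 -0.0014  0.0109] dist 0.042 F [-11.5  -4.1 -10.3] w 0.0367 g 30.0
```

```bash
python3 -m pendant '[[0,0,0.004,0],[0.0095,0,0.003,0],[0.0095,0,0.003,0],[0.009,0,0.004,0],[0.009,0,0.0045,0],[0,0,0,0],[0,0,0,0],[0,0,0,0]]'
python3 -c "
from h import *
to(S2W(SH,[.18+.0155,.0762,.2217])[0],SH[2])
from bench import r
p=r.read_state()['ee_pos'];print(R.from_euler('z',-SH[2]).apply(p-[SH[0],SH[1],0]))"
```

```text
time: 5.65
ee_pos: [0.6332, 0.0658, 0.2212]
eef_rot: [0.649, 0.761, -0.003, -0.002]
ft_force: [-7.2, -1.6, -3.4]
width: 0.0366
grip_force: 30.0
t 5.65 pos [0.6332 0.0658 0.2212] yaw 0.157 tilt [-0.006 -0.001 -1.   ] turn 0.0 shift after turn [-0.0003 -0.0041 -0.0005] dist 0.004 F [-7.2 -1.6 -3.4] w 0.0366 g 30.0
[0.19960272 0.0765188  0.22122232]
```

```bash
python3 -m pendant '[[0.0005,-0.005,-0.001,0],[0.0005,-0.005,-0.001,0],[0.0005,-0.004,-0.001,0],[0.0005,-0.004,-0.001,0],[0.0005,-0.004,-0.001,0],[0,0,0,0],[0,0,0,0]]'
python3 -c "
from h import *
from bench import r
p=r.read_state()['ee_pos'];print(R.from_euler('z',-SH[2]).apply(p-[SH[0],SH[1],0]))"
```

```text
time: 6.23
ee_pos: [0.6149, 0.0656, 0.2292]
eef_rot: [0.649, 0.761, 0.002, 0.002]
ft_force: [10.8, 0.5, -2.9]
width: 0.0367
grip_force: 30.0
[0.18149073 0.0791559  0.22924844]
```

```bash
python3 -m pendant '[[0,0.003,0,0],[0,0,0,0],[0,0,0,0],[0,0,0,0],[0,0,0,0]]' 0.75
python3 -m pendant '[[0,0,-0.02,0],[0,0,-0.04,0],[0,0,-0.04,0],[0,0,-0.04,0],[0,0,-0.04,0],[0,0,-0.03,0],[0.03,0,0,0],[0.03,0,0,0]]'
python3 - <<'E'
from h import *
from bench import r
out=[]
s=r.read_state();print(s['width'],s['ee_pos'])
for c in('scene','top'):
    d=r.camera(c)['img'][:,:,::-1];cv2.imwrite(f'pics/{c}1.png',d)
    o=r.outline_of('knob_center',c);print(c,[(round(q['score'],2),np.round(q['bbox'],1).tolist()) for q in o[:1]])
    for pl in (0,.05): print(proj(c,S2W(SH,knob(.5,pl))))
a=cv2.imread('pics/scene1.png')[120:320,225:385];b=cv2.imread('pics/top1.png')[160:360,280:440]
cv2.imwrite('pics/v3.png',cv2.resize(np.hstack([a,b]),None,fx=2.5,fy=2.5,interpolation=2))
E
```

```text
time: 6.65
ee_pos: [0.6158, 0.0659, 0.2281]
eef_rot: [0.649, 0.761, -0.0, -0.0]
ft_force: [0.8, 0.1, -0.1]
width: 0.0608
grip_force: 0.0
time: 7.32
ee_pos: [0.6071, 0.1236, 0.4407]
eef_rot: [0.651, 0.759, 0.002, 0.001]
ft_force: [0.1, 1.0, -1.0]
width: 0.065
grip_force: 0.0
0.06501904297769326 [0.60711454 0.1235719  0.44065298]
scene [(0.64, [287.8, 278.0, 27.7, 30.0])]
[[295.54631716 270.41865155]]
[[292.95668879 272.84338232]]
top [(0.6, [317.0, 194.9, 32.8, 33.1])]
[[303.65260147 185.3576949 ]]
[[303.16340625 181.96247464]]
```

View pics/v3.png

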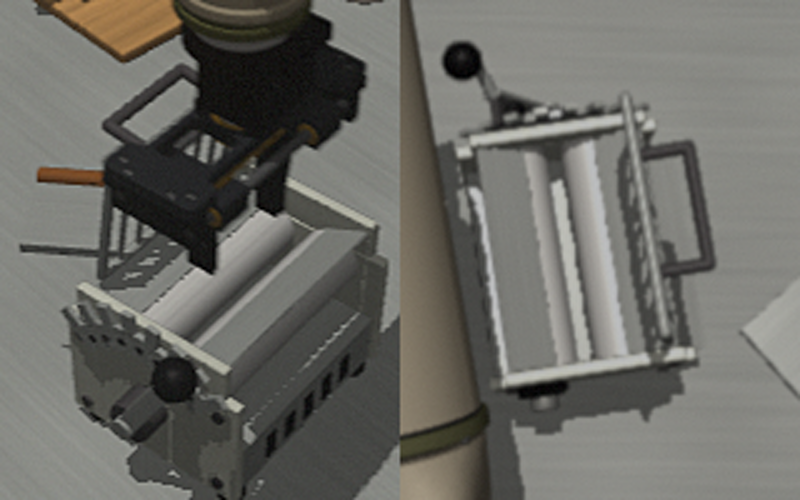

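The knob shows at scene (295,272) and top (305,184), which matches a swing of 0.5 and fully home. The guard is still upright. I'll turn the tool by 90° and move over the handle.

```bash
python3 -m pendant '[[0,0,0,0.12],[0,0,0,0.12],[0,0,0,0.12],[0,0,0,0.12],[0,0,0,0.12],[0,0,0,0.12],[0,0,0,0.12],[0,0,0,0.12]]' 0.42
python3 -m pendant '[[0,0,0,0.12],[0,0,0,0.12],[0,0,0,0.12],[0,0,0,0.12],[0,0,0,0.12],[0,0,0,0.01],[0,0,0,0]]'
python3 -c "
from h import *
from bench import r
print(r.read_state()['joint_positions'])
to(S2W(SH,handle(1.48))[0]+[0,0,.09],SH[2]+np.pi/2)"
```

```text
time: 8.18
ee_pos: [0.6066, 0.1236, 0.4381]
eef_rot: [0.929, 0.371, -0.0, 0.0]
ft_force: [-0.8, -0.2, -0.3]
width: 0.0367
grip_force: 0.0
time: 8.77
ee_pos: [0.6066, 0.1242, 0.4381]
eef_rot: [0.997, 0.08, -0.0, 0.0]
ft_force: [-0.1, 0.4, 0.1]
width: 0.0367
grip_force: 0.0
[-0.76568091  0.35457334  0.72919481  1.10165368 -0.23771442  1.76515111
 -1.52563262]
t 8.77 pos [0.6066 0.1242 0.4381] yaw -1.411 tilt [-0. -0. -1.] turn 0.003 shift after turn [-0.1825  0.2421  0.0256] dist 0.304 F [-0.1  0.4  0.1] w 0.0367 g 0.0
```

```bash
python3 -m pendant '[[-0.023,0.0303,0.003,0],[-0.023,0.0303,0.003,0],[-0.023,0.0303,0.003,0],[-0.023,0.0303,0.003,0],[-0.023,0.0303,0.003,0],[-0.023,0.0303,0.003,0],[-0.023,0.0303,0.003,0],[-0.023,0.0303,0.003,0]]'
python3 -m pendant '[[0,0,0,0],[0,0,0,0]]'
python3 - <<'E'
from h import *
from bench import r
d=r.camera('wrist');cv2.imwrite('pics/w2.png',d['img'][:,:,::-1])
f=lambda P:np.round(project(S2W(SH,P),d['camera_matrix'],d['dist_coeffs'],d['xyz'],d['attitude']),1).tolist()
print('pred',f([handle(1.48,-.05),handle(1.48,.05),handle(1.48)]))
to(S2W(SH,handle(1.48))[0]-[0,0,.008],SH[2]+np.pi/2)
E
```

```text
time: 9.43
ee_pos: [0.4618, -0.1453, 0.4139]
eef_rot: [0.997, 0.081, 0.0, -0.0]
ft_force: [0.8, 0.0, -0.7]
width: 0.0363
grip_force: 0.0
time: 9.6
ee_pos: [0.4619, -0.146, 0.4145]
eef_rot: [0.997, 0.079, 0.001, -0.001]
ft_force: [-0.2, 0.6, 0.2]
width: 0.0368
grip_force: 0.0
pred [[318.3, 311.5], [318.1, 178.7], [318.2, 248.6]]
t 9.65 pos [ 0.4628 -0.144   0.4143] yaw -1.411 tilt [ 0.001  0.001 -1.   ] turn 0.003 shift after turn [ 0.0014 -0.0002  0.0997] dist 0.1 F [ 0.1  1.  -0. ] w 0.0363 g 0.0
```

View pics/w2.png

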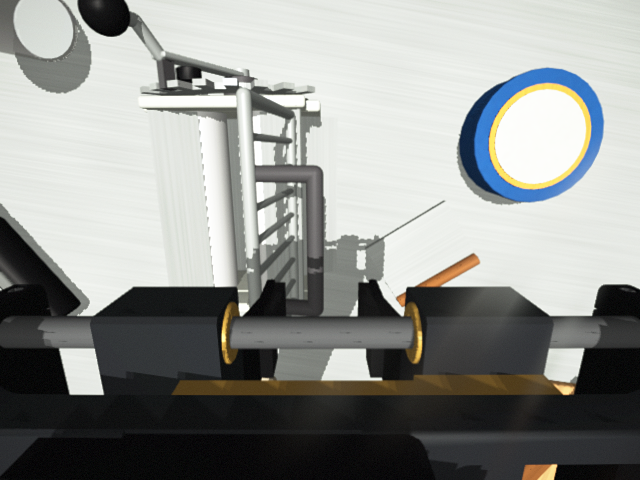

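The bar shows at column 316, rows 172–310, against a predicted 318, and sits centred between the fingers. Next I'll descend and grip.

```bash
python3 -m pendant '[[0,0,0.03,0],[0,0,0.03,0],[0,0,0.025,0],[0,0,0.014,0],[0,0,0,0],[0,0,0,0]]'
python3 -m pendant '[[0,0,0,0],[0,0,0,0],[0,0,0,0],[0,0,0,0],[0,0,0,0],[0,0,0,0]]' 0 25
python3 -c "
from h import *
from bench import r
p=r.read_state()['ee_pos'];print(R.from_euler('z',-SH[2]).apply(p-[SH[0],SH[1],0]))
g0=1.48;H=np.array([handle(g)[1:] for g in np.linspace(1.48,0,15)]);print(np.round(np.c_[-np.diff(H[:,0]),-np.diff(H[:,1])],4).tolist())"
```

```text
time: 10.15
ee_pos: [0.4634, -0.1424, 0.3151]
eef_rot: [0.997, 0.081, -0.001, 0.0]
ft_force: [0.8, 0.8, 0.3]
width: 0.0364
grip_force: 0.0
time: 10.65
ee_pos: [0.4634, -0.1428, 0.3153]
eef_rot: [0.997, 0.08, 0.0, -0.0]
ft_force: [0.1, 1.9, 2.1]
width: 0.0106
grip_force: 25.0
[-0.00067116 -0.10300857  0.31531999]
[[-0.0134, -0.0029], [-0.0137, -0.0014], [-0.0137, 0.0], [-0.0137, 0.0015], [-0.0134, 0.0029], [-0.013, 0.0043], [-0.0125, 0.0057], [-0.0119, 0.0069], [-0.0111, 0.0082], [-0.0101, 0.0093], [-0.0091, 0.0103], [-0.008, 0.0112], [-0.0067, 0.012], [-0.0054, 0.0126]]
```

```bash
python3 -m pendant '[[0,-0.0134,-0.003,0],[0,-0.0137,-0.0014,0],[0,-0.0137,0,0],[0,-0.0137,0.0015,0],[0,-0.0134,0.003,0],[0,-0.013,0.0043,0],[0,0,0,0]]'
python3 -m pendant '[[0,-0.0125,0.0057,0],[0,-0.012,0.007,0],[0,-0.011,0.008,0],[0,-0.01,0.0093,0],[0,-0.009,0.0103,0],[0,0,0,0]]'
python3 -c "
from h import *
from bench import r
s=r.read_state();p=s['ee_pos'];p=R.from_euler('z',-SH[2]).apply(p-[SH[0],SH[1],0]);print(p,s['width'])
print('g',np.arctan2(p[2]+.008-.197,p[1]+.07)-.3534,'radius',np.hypot(p[2]+.008-.197,p[1]+.07),handle(0))"
```

```text
time: 11.23
ee_pos: [0.4504, -0.0615, 0.3103]
eef_rot: [0.997, 0.081, 0.0, -0.0]
ft_force: [2.6, 3.2, -2.0]
width: 0.0107
grip_force: 25.0
time: 11.73
ee_pos: [0.4419, -0.0089, 0.2684]
eef_rot: [0.997, 0.08, 0.0, 0.001]
ft_force: [7.6, -2.2, -6.5]
width: 0.0112
grip_force: 25.0
[-0.00099028  0.0326348   0.26836804] 0.011165373350694313
g 0.3048504378321188 radius 0.12974277877499255 [0, np.float64(0.05199999999999999), np.float64(0.242)]
```

```bash
python3 -m pendant '[[0,-0.008,0.0112,0],[0,-0.0067,0.012,0],[0,-0.0054,0.0126,0],[0,0,0.003,0],[0,0,0.003,0],[0,0,0,0],[0,0,0,0]]'
python3 -c "
from h import *
from bench import r
s=r.read_state();p=s['ee_pos'];p=R.from_euler('z',-SH[2]).apply(p-[SH[0],SH[1],0]);print(p,s['width'],s['ft_force'])
print('g',np.arctan2(p[2]+.008-.197,p[1]+.07)-.3534,'radius',np.hypot(p[2]+.008-.197,p[1]+.07),handle(0))"
```

```text
time: 12.32
ee_pos: [0.4414, 0.0065, 0.2308]
eef_rot: [0.997, 0.077, 0.003, 0.002]
ft_force: [5.8, -18.2, 17.1]
width: 0.0106
grip_force: 23.8
[0.00092069 0.04798837 0.23084867] 0.010607136347667879 [  5.8316707  -18.18805022  17.05226524]
g -0.01255783254874393 radius 0.1251901244800366 [0, np.float64(0.05199999999999999), np.float64(0.242)]
```

```bash
python3 -m pendant '[[0,0,0,0],[0,0,0,0],[0,0,0,0],[0,0,0,0]]' 0.4
python3 -m pendant '[[0,0,-0.02,0],[0,0,-0.04,0],[0,0,-0.04,0],[0,0,-0.04,0],[0,0,-0.03,0],[-0.01,0.04,0,0],[-0.01,0.04,0,0],[0,0,0,0]]'
python3 -m pendant '[[0,0.04,-0.01,0],[0,0.04,-0.01,0],[0,0.04,-0.01,0],[0,0.04,0,0],[0,0,0,0]]'
python3 - <<'E'
from h import *
from bench import r
for c in('scene','top'):
    d=r.camera(c)['img'][:,:,::-1];cv2.imwrite(f'pics/{c}2.png',d)
    for g in (0,.08): print(c,g,np.round(proj(c,S2W(SH,[handle(g,.05),handle(g,-.05)])),1).tolist())
    print(np.round(proj(c,S2W(SH,knob(.5))),1))
a=cv2.imread('pics/scene2.png')[140:320,240:370];b=cv2.imread('pics/top2.png')[160:340,280:410]
cv2.imwrite('pics/v4.png',cv2.resize(np.hstack([a,b]),None,fx=3,fy=3,interpolation=2))
E
```

```text
time: 12.65
ee_pos: [0.4382, 0.0107, 0.2281]
eef_rot: [0.997, 0.08, -0.001, -0.0]
ft_force: [-0.3, 0.4, 0.0]
width: 0.0295
grip_force: 0.0
time: 13.32
ee_pos: [0.4307, -0.0792, 0.3992]
eef_rot: [0.997, 0.075, 0.001, -0.0]
ft_force: [-0.5, -1.0, 0.2]
width: 0.0347
grip_force: 0.0
time: 13.73
ee_pos: [0.4559, -0.2364, 0.4281]
eef_rot: [0.997, 0.076, -0.001, 0.002]
ft_force: [-0.9, -0.4, -0.9]
width: 0.0349
grip_force: 0.0
scene 0 [[324.0, 226.5], [351.1, 201.8]]
scene 0.08 [[322.6, 222.5], [349.8, 197.9]]
[[295.5 270.4]]
top 0 [[323.4, 237.8], [329.9, 281.7]]
top 0.08 [[325.1, 236.8], [331.8, 281.0]]
[[303.7 185.4]]
```

View pics/v4.png

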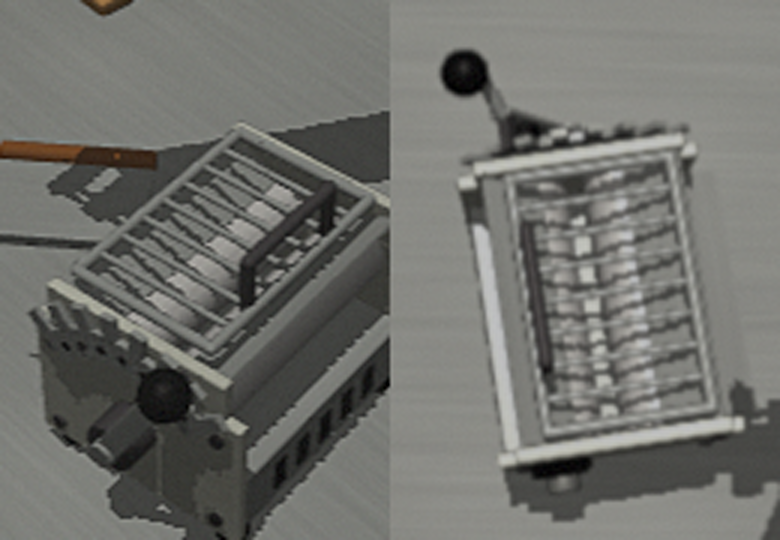

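The handle corners show at scene (322.7,227.3) and (350,202.7), which fits g = 0. The knob is unchanged at (294.7,272), and the arm is clear.

```bash
python3 -c "
from bench import r
print(r.close_job())"
```

```text
the job is handed in; nothing more can be done
None
```

I threw the gap lever into the thumbscrew's notch (+0.5), where it dropped home, then closed the guard fully over the rollers and handed the job in at about 14 s. The last pictures matched both positions, but the hand-in returned no verdict.

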